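Load the sample shuttle and hold its index plunger out

ROBOT

A 6-joint arm with a two-finger parallel gripper is mounted at the origin on a cart in front of the work surface, level with it; the furniture and walls round the work are solid. World frame = base frame: x ahead of the robot, y to its left, z up, the work surface at z = 0. Lengths are in m, angles in rad, forces in N, time in s.
With the tool pointing down it reaches from about 0.3 to 0.775 m from the base axis. Payload 14.6 kg.
Tool frame: the origin (TCP) lies on the mounting face of the last link; the fingertips stand 199 mm ahead of it and the grasp point (between the pads) lies 180 mm ahead of it; z points along the fingers, y is the line along which they close (so a half turn about z gives the same grasp; the last joint's range is limited). The gripper opens to 94 mm and grips with 3 to 60 N. Pads are 16 mm wide; open, the fingers measure 119 mm over their backs; the gripper's body (75 mm by 177 mm) begins 78 mm behind the grasp point.
Start: joints at [-1.32, 0.3, 1.521, -0, 1.321, -0.067], TCP at [0.172, -0.522, 0.405] pointing down, gripper open.
Joint ranges: [-3.03, 3.03], [-0.79, 2.21], [0.23, 2.52], [-1.04, 4.18], [0, 3.07], [-2.55, 2.55]. Speed limits (rad/s): [2.22, 2.22, 2.57, 3.14, 3.14, 3.14].

INTERFACE

Orientations are given as [roll, pitch, yaw] about the fixed x, y, z axes, in that order (R = Rz(yaw) Ry(pitch) Rx(roll)).
In Python, from station import telemetry, cams, workorder, finder gives the robot as it stands.
- The arm moves only by the tool jog_arm, never from a script. Its argument "rows" is a list of rows, each an object with "gripper": the finger opening in m, from 0 to 0.094; "slide": the shift along the tool's x, y, z in m, a list of three; "spin": the turn about the tool's z in rad. In form: [{"gripper": gripper, "slide": [tx, ty, tz], "spin": spin}, ...]. A call has 1 to 8 rows; each row is the pose to reach, as a shift and turn from the pose commanded when the call began, along the tool's axes at that moment; what a row does not reach only later rows make up. A row lasts 1/10 s, in which the tool goes at most 50 mm and 8.59 degrees, less where a joint would pass 70% of its speed; a pose out of reach is approached as far as the arm can. A call with a gripper value outside its range is refused whole. The fingers move at their own pace and stop on an object; "squeeze" is the grip in N (left out, the last holds). Time passes only in rows, so rows that repeat a pose let the fingers close. It gives the time, the measured TCP pose, the force, the opening and the grip force at its end, in the units of the state.
- telemetry.get_obs(): the state, without advancing time (a new reading comes with each control period).
- cams.camera(name): name is "side" or "top"; returns (picture, depth): 384x512x3 uint8, red, green, blue; 384x512 float32, m along the optical axis (not along the pixel's ray), 0 where there is no reading.
- cams.camera_info(name): a dict with "camera_matrix" (3x3 intrinsics, pixels), "R" (3x3) and "t" (3): a world point X has camera coordinates R X + t. Camera axes: x right, y down, z forward; pixel columns grow to the right and rows downward; lengths in m; the calibration is good to about 2 mm. A picture is of the moment at which its call begins. camera_info takes no time and is no camera call.
- workorder.hand_in(): hands the job in; it is judged then, once.
Trained networks look in the newest picture that a camera, given by its name, has taken for a name from the list of things; names that differ only in an ending like _2 or _b are one class to them, and where a whole thing is asked for, a point or a joint stands for the part that bears it (a point fixed in the world has none). Each returns a list of dicts, best first, with "confidence" (0 to 1); they miss things now and then, are a little off and sometimes report something else, mostly with a low value. They report only what shows in the picture. A call takes as long as a camera call.
- finder.find_in(target, camera): "point" ([x, y, z] in m, in world coordinates, good to about 4 mm: the middle of the surface that is visible of it).
- finder.masks_of(target, camera): "region" (384x512 bool, what is visible of it).
The state is a dict: "time_s": time; "qpos": joint angles; "joint_vel": joint speeds; "tau": joint torques, N m; "ee_pos": TCP position; "eef_rot": TCP orientation; "force": force on the tool from outside, world axes, zero at the start; "moment": the same for the moment, N m; "grip_width": finger opening in m; "grip_force": force on a finger pad.
Only numpy, scipy, OpenCV 4.12 (cv2) and the standard library are available. Lean on these libraries where they do the work, as an engineer would, in place of code of your own. Each camera call takes 0.05 s, during which the arm holds its last target. There are 200 camera calls.

TASK

Load the sample shuttle in order: first stand the green-capped bottle from the front of the table in the pocket marked with one dot, let go of it, then stand the orange-capped bottle from the front of the table in the pocket marked with two dots and let go; the three-dot pocket stays empty and the plunger stays down until both are in. Then grip the red knob of the spring-loaded index plunger, pull it straight up as far as it goes so that its pin is clear of the hole, and finish while still holding it up there, so that I can shift the tray. Leave the bottles upright and fully down in their pockets and do not disturb the timer, the red marker or the petri dish.

Things in the scene. Friction and masses are not known exactly. Their poses are not given: they have to be found in the camera images.
- green_bottle: small clear bottle with a green cap, upright at the front of the table, 94 mm high, about 80 g. Square body 34 x 34 mm, 61 mm high, chamfered corners, then neck and round fixed cap 25 mm across. Origin: centre of its underside, z up, x and y across the flat sides. Best gripped across two flat sides, 35 to 55 mm above its underside
- orange_bottle: small clear bottle with an orange cap, upright at the front of the table, 96 mm high, about 80 g. Square body 34 x 34 mm, 61 mm high, chamfered corners, then neck and round fixed cap 25 mm across. Origin: centre of its underside, z up, x and y across the flat sides. Best gripped across two flat sides, 35 to 55 mm above its underside
- shuttle: sample shuttle, fixed: base plate 124 (x) x 320 (y) x 10 mm, blue tray 74 x 212 mm (top at 36 mm) with three square pockets in a row along y, 72 mm apart, marked one, two, three white dots; at the -y end a dark steel bridge 72 x 30 mm (top at 49 mm) with the index plunger. Origin: centre of its underside, z up, +y to the one-dot end. It does not move in this task
- pocket1 (a point): centre of the floor of pocket 1 (one white dot beside its mouth on the shuttle's -x side): square pocket 40 x 40 mm, 22 mm deep, sides along the shuttle's x and y; its floor is 14 mm above the table, its rim 36 mm. A seated bottle's origin is at this point, z up, x and y as the shuttle's
- pocket2 (a point): centre of the floor of pocket 2 (two white dots beside its mouth on the shuttle's -x side): square pocket 40 x 40 mm, 22 mm deep, sides along the shuttle's x and y; its floor is 14 mm above the table, its rim 36 mm. A seated bottle's origin is at this point, z up, x and y as the shuttle's
- pocket3 (a point): centre of the floor of pocket 3 (three white dots beside its mouth on the shuttle's -x side): square pocket 40 x 40 mm, 22 mm deep, sides along the shuttle's x and y; its floor is 14 mm above the table, its rim 36 mm. Stays empty
- plunger_knob (a point): centre of the red plunger knob, an upright cylinder 26 mm across and 26 mm high, centre 76 mm above the table while down; under it a stem 12 mm across and a brass sleeve 22 mm across with its top at 56 mm. Moves up with the plunger. z up, x and y as the shuttle's. Grip it round its sides from above
- plunger (a joint): lift of the plunger in m: 0 down in its hole, 0.016 hard stop (fully pulled up). A spring pulls it down with about 5 N at 0 and 10 N at 0.016, so it drops back when let go; its pin leaves the hole at 0.008
- eyepiece (a point): tip of the nearest eyepiece of the tall inverted microscope that stands behind the middle of the work: both eyepieces jut towards the robot at 180 to 325 mm above the table, 65 mm to the right and 85 mm to the left of the robot's centre line. Fixed, in the way of the gripper's body and wrist: pass in front of it (smaller x)
- pocket_timer: small white pocket timer lying on the table, 70 x 32 x 13 mm, loose; not to be disturbed. Origin: centre of its underside
- red_marker: red and black marker pen lying on the table, 142 mm long and 13 mm thick, loose; not to be disturbed. Origin: centre of its underside
- petri_dish: round petri dish with lid, 59 mm across, 16 mm high, loose; not to be disturbed. Origin: centre of its underside

How it is judged:
By the outcome, as a careful person would: the job done as asked, in the order asked, and still so for the second after the job is handed in, while the arm keeps its last pose, push and grip.
It also fails if it takes over 64 s, if anything falls off the work surface, if the arm or the gripper's body presses on something with over 40 N, if the wrist force passes 120 N, or if a joint passes its speed limit or range.

## Working session

There is one attempt and no reset: what is moved stays moved. The work goes in short steps, Python scripts to look and compute and a tool call to move; the robot and the scene stay as the last step left them, time stands still between calls to the robot, and variables do not carry over. Pictures are saved under pics/ and viewed, at most 10 in all, crops included, and the job is handed in when it is done.

Besides the shell and the picture viewer there is one more tool, called by a JSON object that holds its "op" and its "data". jog_arm: Moves the arm, as the interface text tells. Its arguments: {"type":"object","properties":{"rows":{"type":"array","items":{"type":"object","properties":{"gripper":{"type":"number"},"slide":{"type":"array","items":{"type":"number"}},"spin":{"type":"number"}}}},"squeeze":{"type":"number"}},"required":["rows"]}

```bash
ls; mkdir -p pics; cat > h.py <<'E'
import numpy as np, cv2
from station import telemetry, cams, workorder, finder
def world(cam, depth, mask):
    i=cams.camera_info(cam); K=np.array(i["camera_matrix"]);R=np.array(i["R"]);t=np.array(i["t"])
    v,u=np.nonzero(mask&(depth>0)); z=depth[v,u]
    P=np.stack([(u-K[0,2])/K[0,0]*z,(v-K[1,2])/K[1,1]*z,z],1)
    return (P-t)@R, u, v
def save(n,img): cv2.imwrite(n,cv2.cvtColor(img,cv2.COLOR_RGB2BGR))
E
python3 - <<'E'
from h import *
o=telemetry.get_obs(); print(o)
ims=[]
for c in("top","side"):
    im,d=cams.camera(c); ims.append(im); np.save(f"{c}_d.npy",d); np.save(f"{c}_i.npy",im)
    save(f"pics/{c}0.png",im)
    for n in("green_bottle","orange_bottle","shuttle","plunger_knob","pocket1","pocket2","pocket3","pocket_timer","red_marker","petri_dish"):
        r=finder.find_in(n,c); print(c,n,[(np.round(q["point"],3).tolist(),round(q["confidence"],2)) for q in r[:2]])
E
```

```text
pics
{'time_s': 0.0, 'qpos': array([-1.31962822e+00,  3.00437424e-01,  1.52159422e+00,  8.64078260e-06,
        1.32068475e+00, -6.65941957e-02]), 'joint_vel': array([-0.00113815, -0.00070516,  0.0014666 ,  0.00012096, -0.00125653,
       -0.00117066]), 'tau': array([ 9.25650675e-04, -5.31807804e+01, -3.52735877e+01,  7.08749355e-02,
        2.44231615e-02, -1.06952771e-04]), 'ee_pos': array([ 0.17183361, -0.5224256 ,  0.40409911]), 'eef_rot': array([-3.14047195e+00, -8.31306454e-05,  3.17760116e-01]), 'force': array([ 0.61251737,  0.64499875, -0.83080389]), 'moment': array([ 0.0316747 ,  0.03277671, -0.02327065]), 'grip_force': 0.0, 'grip_width': 0.09390221366877455}
top green_bottle [([0.435, -0.25, 0.073], 0.74)]
top orange_bottle [([0.427, -0.12, 0.094], 0.69)]
top shuttle [([0.482, 0.158, 0.02], 0.85)]
top plunger_knob [([0.462, 0.043, 0.088], 0.59)]
top pocket1 [([0.479, 0.156, 0.017], 0.77)]
top pocket2 [([0.479, 0.156, 0.017], 0.77)]
top pocket3 [([0.479, 0.156, 0.017], 0.77)]
top pocket_timer [([0.633, 0.246, 0.01], 0.56), ([0.425, -0.12, 0.095], 0.23)]
top red_marker [([0.639, -0.139, 0.012], 0.71)]
top petri_dish [([0.598, 0.105, 0.015], 0.83)]
side green_bottle [([0.435, -0.246, 0.057], 0.55)]
side orange_bottle [([0.432, -0.117, 0.055], 0.9), ([0.483, 0.195, 0.014], 0.32)]
side shuttle [([0.479, 0.193, 0.019], 0.78)]
side plunger_knob [([0.464, 0.048, 0.085], 0.48)]
side pocket1 [([0.486, 0.195, 0.018], 0.62)]
side pocket2 [([0.486, 0.195, 0.018], 0.62)]
side pocket3 [([0.486, 0.195, 0.018], 0.62)]
side pocket_timer [([0.636, 0.258, 0.009], 0.84)]
side red_marker [([0.637, -0.129, 0.009], 0.65), ([0.481, 0.194, 0.019], 0.42)]
side petri_dish [([0.595, 0.107, 0.014], 0.7)]
```

View pics/top0.png

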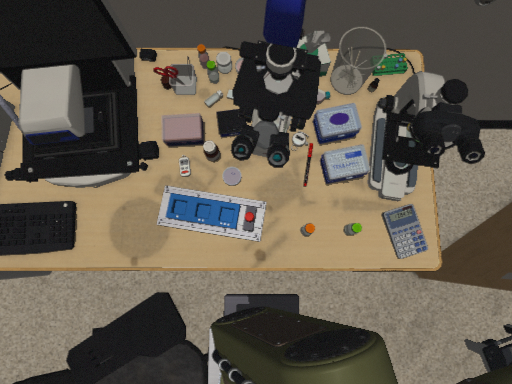

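View pics/side0.png

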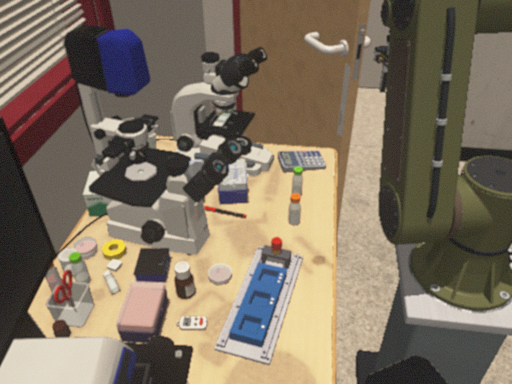

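```bash
cat >> h.py <<'E'
def onplane(cam,uv,z):
    i=cams.camera_info(cam); K=np.array(i["camera_matrix"]);R=np.array(i["R"]);t=np.array(i["t"])
    uv=np.atleast_2d(uv).astype(float)
    d=np.c_[(uv[:,0]-K[0,2])/K[0,0],(uv[:,1]-K[1,2])/K[1,1],np.ones(len(uv))]@R
    c=-R.T@t; return c+d*((z-c[2])/d[:,2])[:,None]
E
python3 - <<'E'
from h import *
for c in("top","side"):
    im,d=cams.camera(c); hsv=cv2.cvtColor(im,cv2.COLOR_RGB2HSV)
    i=cams.camera_info(c); print(c,"campos",np.round(-np.array(i["R"]).T@i["t"],3))
    m=finder.masks_of("shuttle",c)[0]["region"]
    v,u=np.nonzero(m); P=onplane(c,np.c_[u,v],0.010)
    P3,_,_=world(c,d,m); print("z pct",np.percentile(P3[:,2],[5,50,95]).round(4))
    low=P3[P3[:,2]<.5]
    for nm,Q in(("plane",P),("depth",low)):
        print(" plate",nm,cv2.minAreaRect(Q[:,:2].astype(np.float32)*1000))
    # blue tray top
    b=m&(abs(hsv[...,0].astype(int)-106)<12)&(hsv[...,1]>120)
    Q,_,_=world(c,d,b); print("blue z",np.percentile(Q[:,2],[2,25,50,75,98]).round(4)); Q=Q[Q[:,2]>.03]
    print(" blue",cv2.minAreaRect(Q[:,:2].astype(np.float32)*1000))
    for n in("plunger_knob","green_bottle","orange_bottle"):
        r=finder.masks_of(n,c)
        if not r: print(n,"none");continue
        mm=r[0]["region"]; Q,u,v=world(c,d,mm); print(n,len(Q),"z",np.percentile(Q[:,2],[2,50,98]).round(3),"uv",u.min(),u.max(),v.min(),v.max())
        h={"green_bottle":.094,"orange_bottle":.096,"plunger_knob":.089}[n]
        sat=mm&(hsv[...,1]>170)
        if n=="plunger_knob": sat=(mm)&(hsv[...,1]>150)&((hsv[...,0]<8)|(hsv[...,0]>172))
        T,u,v=world(c,d,sat); T=T[T[:,2]>h-.006]
        print("  captop",len(T),T.mean(0).round(4) if len(T) else "", "rayc",onplane(c,[[u.mean(),v.mean()]],h-(.0 if c=="top" else .008)).round(4))
        if "bottle" in n:
            B=Q[(Q[:,2]<.06)&(Q[:,2]>.008)]
            if len(B)>5: print("  body",len(B),cv2.minAreaRect(B[:,:2].astype(np.float32)*1000))
            np.save(f"{c}_{n}.npy",Q)
    if c=="top": a=cv2.resize(im[195:250,285:375],None,fx=8,fy=8,interpolation=cv2.INTER_CUBIC)
    else: b2=cv2.resize(im[160:230,275:315],None,fx=8,fy=8,interpolation=cv2.INTER_CUBIC)
b2=cv2.resize(b2,(251,440)); save("pics/crop.png",np.hstack([a[:, :540],b2]))
E
```

```text
top campos [0.359 0.017 1.071]
z pct [0.0068 0.0186 0.0462]
 plate plane ((483.5492248535156, 159.8173828125), (321.8794250488281, 126.75630187988281), 81.20511627197266)
 plate depth ((484.6766052246094, 161.0200653076172), (324.6295471191406, 127.78880310058594), 81.21874237060547)
blue z [0.0103 0.0152 0.0336 0.0353 0.0384]
 blue ((487.990966796875, 181.57826232910156), (209.85679626464844, 74.3411636352539), 80.80628204345703)
plunger_knob 70 z [0.067 0.087 0.091] uv 244 253 213 221
  captop 57 [0.4645 0.0419 0.0878] rayc [[0.4638 0.0413 0.089 ]]
green_bottle 155 z [0.016 0.083 0.095] uv 344 360 223 233
  captop 61 [ 0.4342 -0.2603  0.0929] rayc [[ 0.4341 -0.2601  0.094 ]]
  body 38 ((433.3854064941406, -246.61329650878906), (26.57575798034668, 4.583874225616455), 1.0756324529647827)
orange_bottle 112 z [0.029 0.093 0.097] uv 301 313 224 235
  captop 63 [ 0.4316 -0.1275  0.0949] rayc [[ 0.4316 -0.1274  0.096 ]]
  body 17 ((424.7599182128906, -116.36181640625), (25.744237899780273, 4.2173662185668945), 29.326425552368164)
side campos [0.396 0.851 0.872]
z pct [0.0057 0.0188 0.0465
[... 291 characters left out ...]
853515625, 184.389892578125), (214.65057373046875, 71.91630554199219), 81.01774597167969)
plunger_knob 132 z [0.064 0.083 0.09 ] uv 271 281 237 251
  captop 65 [0.4651 0.047  0.0871] rayc [[0.465  0.0483 0.081 ]]
green_bottle 265 z [0.011 0.057 0.094] uv 291 302 167 194
  captop 22 [ 0.4334 -0.2562  0.0931] rayc [[ 0.4336 -0.261   0.086 ]]
  body 141 ((434.04669189453125, -248.88079833984375), (32.51402282714844, 17.216650009155273), 9.865144729614258)
orange_bottle 350 z [0.002 0.054 0.096] uv 287 300 194 225
  captop 52 [ 0.4321 -0.1234  0.0944] rayc [[ 0.4321 -0.1297  0.088 ]]
  body 171 ((433.5318908691406, -115.99874877929688), (34.68980407714844, 20.38898468017578), 0.5217429399490356)
```

View pics/crop.png

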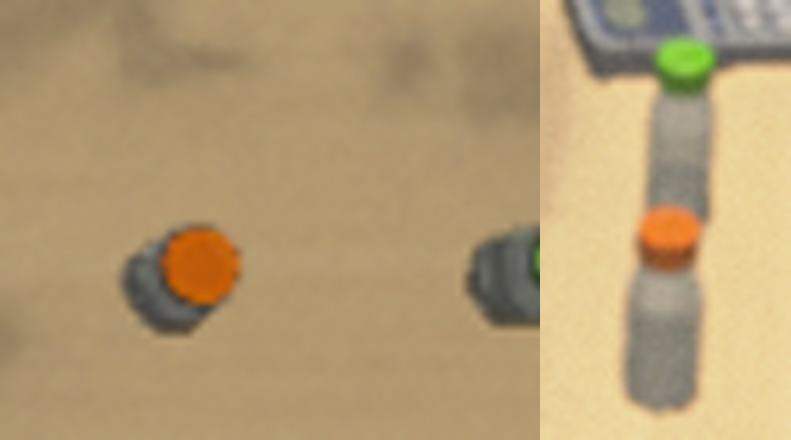

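```bash
cat > fit.py <<'E'
from h import *
from scipy.optimize import minimize
def proj(c,P):
    i=cams.camera_info(c); Q=P@np.array(i["R"]).T+i["t"]; Q=Q@np.array(i["camera_matrix"]).T; return Q[:,:2]/Q[:,2:]
def prism(x,y,yaw,H,ch=.004):
    a=.017;b=a-ch; s=np.array([[a,b],[b,a],[-b,a],[-a,b],[-a,-b],[-b,-a],[b,-a],[a,-b]])
    R=np.array([[np.cos(yaw),-np.sin(yaw)],[np.sin(yaw),np.cos(yaw)]]); s=s@R.T+[x,y]
    t=np.arange(16)*np.pi/8; k=.0125*np.c_[np.cos(t),np.sin(t)]+[x,y]
    body=np.vstack([np.c_[s,np.full(8,z)] for z in(0,.054)]); 
    cap=np.vstack([np.c_[k,np.full(16,z)] for z in(H-.02,H)])
    return body,cap
S=8
def sil(c,p,H,box):
    u0,v0,w,h=box; m=np.zeros((h*S,w*S),np.uint8)
    for part in prism(*p,H):
        q=((proj(c,part)-[u0,v0]+.5)*S-.5).astype(np.float32)
        cv2.fillConvexPoly(m,np.round(cv2.convexHull(q)).astype(np.int32),1)
    return cv2.resize(m.astype(np.float32),(w,h),interpolation=cv2.INTER_AREA)
if __name__=="__main__":
  for n,H,x0 in(("green_bottle",.094,(.434,-.260)),("orange_bottle",.096,(.432,-.1285))):
    tg={}
    for c in("top","side"):
        im=cams.camera(c)[0].astype(float); r=finder.masks_of(n,c); m=r[0]["region"]
        v,u=np.nonzero(m); box=(u.min()-5,v.min()-5,np.ptp(u)+11,np.ptp(v)+11)
        sl=np.s_[box[1]:box[1]+box[3],box[0]:box[0]+box[2]]
        tg[c]=(m[sl].astype(float),box)
    def cost(x0,yaw,cs): 
        f=lambda q:sum(np.abs(sil(c,(q[0],q[1],yaw),H,tg[c][1])-tg[c][0]).sum() for c in cs)
        r=minimize(f,x0,method="Nelder-Mead",options=dict(initial_simplex=np.array(x0)+[[0,0],[.003,0],[0,.003]],xatol=1e-4,fatol=.05)); return r.fun,r.x
    for cs in(("top",),("top","side")):
        print(n,cs)
        for deg in range(-45,45,9):
            f,x=cost(x0,np.radians(deg),cs); print("  ",deg,round(f,1),x.round(4))
E
python3 fit.py
python3 - <<'E'
from h import *
from fit import proj
th=-.155; c0=np.array([.484,.1605]); R=np.array([[np.cos(th),-np.sin(th)],[np.sin(th),np.cos(th)]])
out=[]
for c in("top","side"):
    im=np.load(f"{c}_i.npy")
    ys,xs=np.meshgrid(np.arange(170,-170,-.6)/1e3,np.arange(70,-70,-.6)/1e3)
    P=np.stack([xs.ravel(),ys.ravel()],1)@R.T+c0
    q=proj(c,np.c_[P,np.full(len(P),.036)]).astype(np.float32).reshape(xs.shape+(2,))
    out.append(cv2.remap(im,q[...,0],q[...,1],cv2.INTER_CUBIC))
save("pics/rect.png",np.vstack(out))
E
```

```text
green_bottle ('top',)
   -45 33.0 [ 0.4353 -0.2626]
   -36 34.2 [ 0.4353 -0.2625]
   -27 33.5 [ 0.4354 -0.2624]
   -18 31.9 [ 0.4357 -0.2622]
   -9 27.2 [ 0.4358 -0.2627]
   0 20.3 [ 0.4361 -0.2627]
   9 18.4 [ 0.4355 -0.2623]
   18 20.1 [ 0.4356 -0.2624]
   27 23.9 [ 0.4354 -0.2628]
   36 29.0 [ 0.4351 -0.2628]
green_bottle ('top', 'side')
   -45 149.7 [ 0.436  -0.2633]
   -36 150.9 [ 0.436  -0.2629]
   -27 146.7 [ 0.4361 -0.2629]
   -18 138.0 [ 0.436 -0.263]
   -9 119.7 [ 0.4362 -0.263 ]
   0 99.4 [ 0.4357 -0.263 ]
   9 105.6 [ 0.436  -0.2622]
   18 121.5 [ 0.4361 -0.2624]
   27 135.4 [ 0.4358 -0.2627]
   36 146.3 [ 0.4359 -0.2634]
orange_bottle ('top',)
   -45 39.9 [ 0.4326 -0.1287]
   -36 40.7 [ 0.4329 -0.1289]
   -27 40.8 [ 0.4325 -0.1285]
   -18 41.1 [ 0.4321 -0.1289]
   -9 41.7 [ 0.4324 -0.1289]
   0 41.0 [ 0.4317 -0.1288]
   9 40.5 [ 0.4316 -0.1293]
   18 37.8 [ 0.432  -0.1292]
   27 37.5 [ 0.4326 -0.1296]
   36 37.4 [ 0.432  -0.1292]
orange_bottle ('top', 'side')
   -45 113.8 [ 0.4325 -0.1297]
   -36 115.1 [ 0.4329 -0.1297]
   -27 112.8 [ 0.4333 -0.1298]
   -18 104.9 [ 0.4336 -0.1296]
   -9 90.5 [ 0.4331 -0.129 ]
   0 79.6 [ 0.4327 -0.1288]
   9 82.0 [ 0.4328 -0.1288]
   18 93.3 [ 0.4324 -0.1292]
   27 105.7 [ 0.4329 -0.1296]
   36 111.2 [ 0.4328 -0.1295]
```

View pics/rect.png

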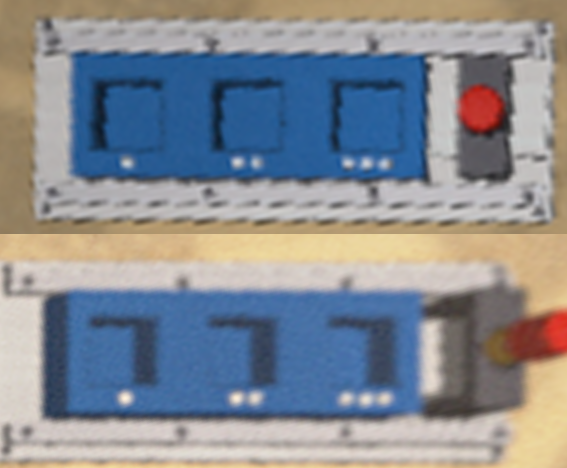

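```bash
cat >> h.py <<'E'
from scipy.spatial.transform import Rotation as Rot
def go(x,y,gz,yaw):
    o=telemetry.get_obs(); e=o["eef_rot"]; R=Rot.from_euler("xyz",e).as_matrix()
    s=R.T@(np.array([x,y,gz+.18])-o["ee_pos"]); print("slide",s.round(4),"spin",round((e[2]-yaw+np.pi)%(2*np.pi)-np.pi,4),"t",round(o["time_s"],2))
E
python3 - <<'E'
from h import *
d=np.load("top_d.npy"); m=np.zeros(d.shape,bool); m[125:168,228:295]=1
P,u,v=world("top",d,m); k=(P[:,2]>.15)
for a,b in((228,262),(262,295)):
    q=P[k&(u>=a)&(u<b)]; q=q[np.argsort(q[:,0])][:6]; print(q.round(3).tolist())
go(.435,-.262,.14,.07)
E
```

```text
[[0.574, 0.056, 0.29], [0.574, 0.053, 0.289], [0.574, 0.06, 0.289], [0.575, 0.051, 0.288], [0.575, 0.058, 0.287], [0.575, 0.06, 0.294]]
[[0.556, -0.034, 0.295], [0.557, -0.027, 0.293], [0.557, -0.037, 0.293], [0.557, -0.023, 0.292], [0.557, -0.025, 0.292], [0.557, -0.021, 0.291]]
slide [ 0.3313 -0.1652  0.0847] spin 0.2478 t 2.0
```

{"op": "jog_arm", "data": {"rows": [{"slide": [0.331,-0.165,0.085],"spin": 0.248,"gripper": 0.075},{"slide": [0.331,-0.165,0.085],"spin": 0.248,"gripper": 0.075},{"slide": [0.331,-0.165,0.085],"spin": 0.248,"gripper": 0.075},{"slide": [0.331,-0.165,0.085],"spin": 0.248,"gripper": 0.075},{"slide": [0.331,-0.165,0.085],"spin": 0.248,"gripper": 0.075},{"slide": [0.331,-0.165,0.085],"spin": 0.248,"gripper": 0.075},{"slide": [0.331,-0.165,0.085],"spin": 0.248,"gripper": 0.075},{"slide": [0.331,-0.165,0.085],"spin": 0.248,"gripper": 0.075}], "squeeze": 15}}

```text
time_s: 2.8
ee_pos: [0.4363, -0.2599, 0.319]
eef_rot: [-3.141, 0.0, 0.071]
force: [-0.0, -0.8, 0.4]
grip_width: 0.0751
grip_force: 0.0
```

{"op": "jog_arm", "data": {"rows": [{"slide": [0,0,0]},{"slide": [0,0,0]}]}}

```text
$.rows[0]: bad value
```

```bash
python3 - <<'E'
from h import *
go(.435,-.262,.05,.07)
E
```

```text
slide [-0.0014  0.002   0.089 ] spin 0.0015 t 2.8
```

{"op": "jog_arm", "data": {"rows": [{"slide": [-0.001,0.002,0.03],"spin": 0,"gripper": 0.075},{"slide": [-0.001,0.002,0.06],"spin": 0,"gripper": 0.075},{"slide": [-0.001,0.002,0.089],"spin": 0,"gripper": 0.075},{"slide": [-0.001,0.002,0.089],"spin": 0,"gripper": 0.05},{"slide": [-0.001,0.002,0.089],"spin": 0,"gripper": 0.02},{"slide": [-0.001,0.002,0.089],"spin": 0,"gripper": 0.02},{"slide": [-0.001,0.002,0.089],"spin": 0,"gripper": 0.02},{"slide": [-0.001,0.002,0.089],"spin": 0,"gripper": 0.02}], "squeeze": 15}}

```text
time_s: 3.6
ee_pos: [0.434, -0.2645, 0.2316]
eef_rot: [3.141, -0.001, 0.07]
force: [0.0, 0.2, 0.7]
grip_width: 0.0383
grip_force: 0.3
```

{"op": "jog_arm", "data": {"rows": [{"slide": [0,0,0],"spin": 0,"gripper": 0.02},{"slide": [0,0,0],"spin": 0,"gripper": 0.02},{"slide": [0,0,-0.01],"spin": 0,"gripper": 0.02},{"slide": [0,0,-0.04],"spin": 0,"gripper": 0.02},{"slide": [0,0,-0.08],"spin": 0,"gripper": 0.02},{"slide": [0,0,-0.08],"spin": 0,"gripper": 0.02}]}}

```text
time_s: 4.2
ee_pos: [0.4344, -0.2647, 0.3158]
eef_rot: [3.137, -0.006, 0.07]
force: [0.7, -0.7, -0.5]
grip_width: 0.033
grip_force: 15.0
```

```bash
python3 - <<'E'
from h import *
# pocket1: local y avg 22.5+72, x 0.4, frame centre (.484,.1605), yaw -.155
th=-.155;R=np.array([[np.cos(th),-np.sin(th)],[np.sin(th),np.cos(th)]])
for y in(.0945,.0225,-.1185): print((R@[.0004,y]+[.484,.1605]).round(4))
o=telemetry.get_obs();print(o["ee_pos"],o["eef_rot"])
im,_=cams.camera("side"); im2,_=cams.camera("top")
a=cv2.resize(im[140:240,260:380],None,fx=4,fy=4); b=cv2.resize(im2[180:280,300:380],None,fx=4,fy=4)
save("pics/g1.png",np.hstack([a,b]))
p=(R@[.0004,.0945]+[.484,.1605]); go(*p,.13,th)
E
```

```text
[0.499  0.2538]
[0.4879 0.1827]
[0.4661 0.0434]
[ 0.43442272 -0.26471371  0.3158306 ] [ 3.13659066 -0.00607614  0.06987877]
slide [ 0.1012 -0.5123  0.001 ] spin 0.2248 t 4.3
```

View pics/g1.png

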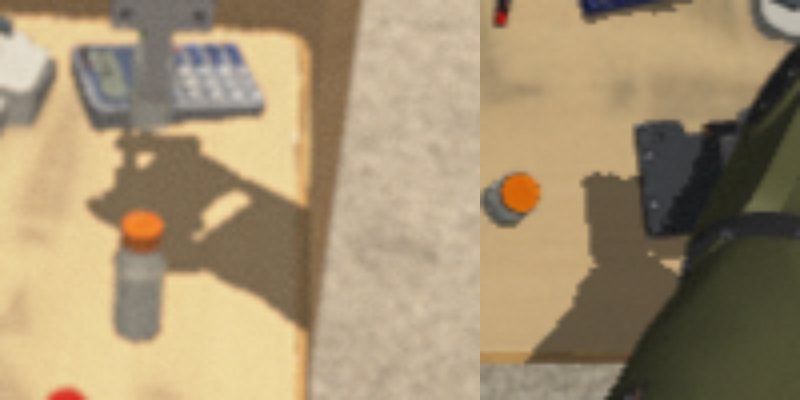

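{"op": "jog_arm", "data": {"rows": [{"slide": [0,0,-0.05],"spin": 0.0,"gripper": 0.02},{"slide": [0.01,-0.05,-0.05],"spin": 0.05,"gripper": 0.02},{"slide": [0.02,-0.1,-0.05],"spin": 0.1,"gripper": 0.02},{"slide": [0.03,-0.15,-0.05],"spin": 0.15,"gripper": 0.02},{"slide": [0.04,-0.2,-0.05],"spin": 0.2,"gripper": 0.02},{"slide": [0.045,-0.25,-0.05],"spin": 0.225,"gripper": 0.02},{"slide": [0.05,-0.3,-0.05],"spin": 0.225,"gripper": 0.02},{"slide": [0.05,-0.3,-0.05],"spin": 0.225,"gripper": 0.02}]}}

```text
time_s: 5.1
ee_pos: [0.4624, 0.0425, 0.3595]
eef_rot: [-3.141, 0.002, -0.15]
force: [-0.5, -0.2, -0.3]
grip_width: 0.0332
grip_force: 15.0
```

```bash
python3 - <<'E'
from h import *
go(.499,.2538,.13,-.155)
E
```

```text
slide [ 0.0047 -0.2144  0.0495] spin 0.0046 t 5.1
```

{"op": "jog_arm", "data": {"rows": [{"slide": [0.001,-0.05,0],"spin": 0.0,"gripper": 0.02},{"slide": [0.002,-0.1,0],"spin": 0.004,"gripper": 0.02},{"slide": [0.003,-0.15,0.01],"spin": 0.004,"gripper": 0.02},{"slide": [0.005,-0.19,0.03],"spin": 0.004,"gripper": 0.02},{"slide": [0.005,-0.214,0.06],"spin": 0.004,"gripper": 0.02},{"slide": [0.005,-0.214,0.07],"spin": 0.004,"gripper": 0.02},{"slide": [0.005,-0.214,0.07],"spin": 0.004,"gripper": 0.02},{"slide": [0.005,-0.214,0.07],"spin": 0.004,"gripper": 0.02}]}}

```text
time_s: 5.9
ee_pos: [0.5011, 0.248, 0.291]
eef_rot: [3.141, 0.0, -0.16]
force: [-0.9, -0.1, -0.9]
grip_width: 0.0329
grip_force: 15.0
```

```bash
python3 - <<'E'
from h import *
o=telemetry.get_obs();print(o["ee_pos"],o["eef_rot"])
im,_=cams.camera("side"); im2,_=cams.camera("top")
a=cv2.resize(im[230:360,200:320],None,fx=4,fy=4,interpolation=cv2.INTER_CUBIC); b=cv2.resize(im2[170:250,150:230],None,fx=4,fy=4,interpolation=cv2.INTER_CUBIC)
b=np.vstack([b,np.zeros((200,320,3),np.uint8)])
save("pics/p1.png",np.hstack([a,b]))
go(.499,.2538,.066,-.155)
E
```

```text
[0.50111967 0.24803486 0.29100134] [ 3.14139292e+00  8.38454703e-05 -1.60204058e-01]
slide [-0.0031 -0.0052  0.0459] spin -0.0055 t 6.0
```

View pics/p1.png

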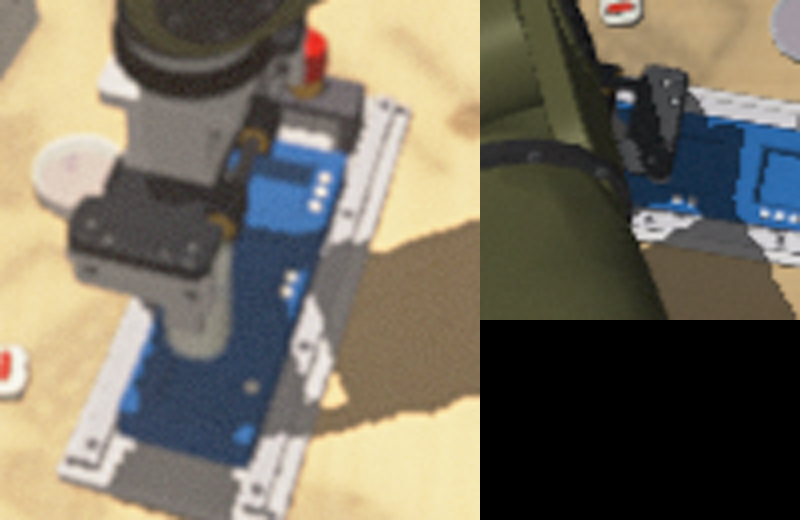

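```bash
python3 - <<'E'
from h import *
from fit import *
o=telemetry.get_obs(); p=o["ee_pos"]; yaw=o["eef_rot"][2]
body,_=prism(p[0],p[1],yaw,.094); body[:,2]+=p[2]-.2316
q=proj("side",body); qb=q[:8]
print("pred bottom v max",qb[:,1].max(),"left/right of bottom",qb[:,0].min(),qb[:,0].max())
for dx,dy in((.005,0),(0,.005)):
    b2=body+[dx,dy,0]; print(dx,dy,(proj("side",b2)[:8].mean(0)-qb.mean(0)).round(2))
im=cams.camera("side")[0]
g=im.astype(int)
for v in(305,310,314): print(v,[tuple(g[v,u]) for u in range(238,264)])
for u in(248,250,252): print(u,[tuple(g[v,u]) for v in range(312,324)])
r=finder.masks_of("green_bottle","side")
for k in r[:2]:
    v,u=np.nonzero(k["region"]); print(k["confidence"],u.min(),u.max(),v.min(),v.max())
    for vv in range(300,322,4): 
        w=u[v==vv]; print(vv,(w.min(),w.max()) if len(w) else None)
E
```

```text
pred bottom v max 321.38498838992257 left/right of bottom 239.7273435506342 258.4781672574167
0.005 0 [-2.29 -0.26]
0 0.005 [-0.36  1.91]
305 [(np.int64(108), np.int64(103), np.int64(98)), (np.int64(119), np.int64(113), np.int64(113)), (np.int64(120), np.int64(114), np.int64(110)), (np.int64(125), np.int64(122), np.int64(117)), (np.int64(130), np.int64(124), np.int64(116)), (np.int64(128), np.int64(121), np.int64(113)), (np.int64(129), np.int64(123), np.int64(114)), (np.int64(127), np.int64(121), np.int64(115)), (np.int64(128), np.int64(122), np.int64(118)), (np.int64(120), np.int64(114), np.int64(110)), (np.int64(124), np.int64(117), np.int64(112)), (np.int64(129), np.int64(121), np.int64(114)), (np.int64(134), np.int64(128), np.int64(123)), (np.int64(130), np.int64(125), np.int64(118)), (np.int64(127), np.int64(119), np.int64(117)), (np.int64(139), np.int64(135), np.int64(126)), (np.int64(145), np.int64(141), np.int64(130)), (np.int64(132), np.int64(130), np.int64(119)), (np.int64(117), np.int64(114), np.int64(113)), (np.int64(86), np.int64(91), np.int64(99)), (np.int64(57), np.int
[... 3839 characters left out ...]
nt64(127)), (np.int64(143), np.int64(138), np.int64(126)), (np.int64(144), np.int64(139), np.int64(124)), (np.int64(144), np.int64(140), np.int64(128)), (np.int64(131), np.int64(129), np.int64(119)), (np.int64(121), np.int64(121), np.int64(120)), (np.int64(100), np.int64(104), np.int64(114)), (np.int64(61), np.int64(73), np.int64(98)), (np.int64(50), np.int64(66), np.int64(93)), (np.int64(52), np.int64(61), np.int64(89)), (np.int64(54), np.int64(70), np.int64(92))]
0.48 241 257 293 320
300 (np.int64(253), np.int64(256))
304 (np.int64(254), np.int64(256))
308 (np.int64(252), np.int64(257))
312 (np.int64(250), np.int64(257))
316 (np.int64(242), np.int64(255))
320 (np.int64(248), np.int64(250))
```

```bash
python3 - <<'E'
from h import *
go(.4992,.2546,.0516+.030,-.155)
E
```

```text
slide [-0.0029 -0.0058  0.0302] spin -0.0052 t 6.1
```

{"op": "jog_arm", "data": {"rows": [{"slide": [-0.003,-0.006,0.005],"spin": -0.005,"gripper": 0.02},{"slide": [-0.003,-0.006,0.01],"spin": -0.005,"gripper": 0.02},{"slide": [-0.003,-0.006,0.016],"spin": -0.005,"gripper": 0.02},{"slide": [-0.003,-0.006,0.02],"spin": -0.005,"gripper": 0.02},{"slide": [-0.003,-0.006,0.025],"spin": -0.005,"gripper": 0.02},{"slide": [-0.003,-0.006,0.03],"spin": -0.005,"gripper": 0.02},{"slide": [-0.003,-0.006,0.03],"spin": -0.005,"gripper": 0.02},{"slide": [-0.003,-0.006,0.03],"spin": -0.005,"gripper": 0.02}]}}

```text
time_s: 6.9
ee_pos: [0.4989, 0.2554, 0.2606]
eef_rot: [3.142, 0.0, -0.154]
force: [0.6, -0.3, -1.2]
grip_width: 0.033
grip_force: 15.0
```

```bash
python3 - <<'E'
from h import *
o=telemetry.get_obs();print(o["ee_pos"],o["force"],o["moment"])
im,_=cams.camera("side")
save("pics/p2.png",cv2.resize(im[270:350,210:290],None,fx=6,fy=6,interpolation=cv2.INTER_CUBIC))
go(.4992,.2546,.0516+.0155,-.155)
E
```

```text
[0.49888389 0.25544222 0.26061823] [ 0.56439047 -0.3246435  -1.23432029] [-0.00693959 -0.00838012  0.00351636]
slide [0.0004 0.0008 0.0137] spin 0.0008 t 6.95
```

View pics/p2.png

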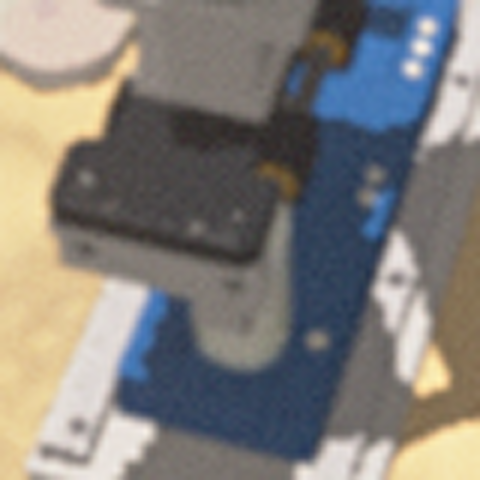

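{"op": "jog_arm", "data": {"rows": [{"slide": [0,0.001,0.004],"spin": 0,"gripper": 0.02},{"slide": [0,0.001,0.008],"spin": 0,"gripper": 0.02},{"slide": [0,0.001,0.011],"spin": 0,"gripper": 0.02},{"slide": [0,0.001,0.014],"spin": 0,"gripper": 0.02},{"slide": [0,0.001,0.014],"spin": 0,"gripper": 0.02},{"slide": [0,0.001,0.014],"spin": 0,"gripper": 0.02}]}}

```text
time_s: 7.55
ee_pos: [0.4987, 0.2545, 0.2466]
eef_rot: [3.142, 0.0, -0.154]
force: [-0.0, -0.7, -0.7]
grip_width: 0.0328
grip_force: 15.0
```

{"op": "jog_arm", "data": {"rows": [{"slide": [0,0,0.001],"spin": 0,"gripper": 0.02},{"slide": [0,0,0.002],"spin": 0,"gripper": 0.02},{"slide": [0,0,0.002],"spin": 0,"gripper": 0.02}]}}

```text
time_s: 7.85
ee_pos: [0.4987, 0.2545, 0.2453]
eef_rot: [-3.141, -0.001, -0.154]
force: [-1.9, -0.9, 5.7]
grip_width: 0.0328
grip_force: 15.0
```

{"op": "jog_arm", "data": {"rows": [{"slide": [0,0,0],"spin": 0,"gripper": 0.056},{"slide": [0,0,0],"spin": 0,"gripper": 0.056},{"slide": [0,0,0],"spin": 0,"gripper": 0.056},{"slide": [0,0,0],"spin": 0,"gripper": 0.056},{"slide": [0,0,-0.04],"spin": 0,"gripper": 0.056},{"slide": [0,0,-0.08],"spin": 0,"gripper": 0.056},{"slide": [0,0,-0.11],"spin": 0,"gripper": 0.056},{"slide": [0,0,-0.11],"spin": 0,"gripper": 0.056}]}}

```text
time_s: 8.65
ee_pos: [0.499, 0.2546, 0.359]
eef_rot: [-3.138, -0.006, -0.154]
force: [0.8, -0.1, 0.0]
grip_width: 0.056
grip_force: 0.0
```

```bash
python3 - <<'E'
from h import *
go(.4325,-.129,.17,.04)
E
```

```text
slide [-0.0068  0.3893  0.0075] spin -0.1942 t 8.65
```

{"op": "jog_arm", "data": {"rows": [{"slide": [-0.007,0.05,0],"spin": 0,"gripper": 0.075},{"slide": [-0.007,0.1,0],"spin": -0.05,"gripper": 0.075},{"slide": [-0.007,0.15,0],"spin": -0.1,"gripper": 0.075},{"slide": [-0.007,0.2,0],"spin": -0.15,"gripper": 0.075},{"slide": [-0.007,0.25,0],"spin": -0.194,"gripper": 0.075},{"slide": [-0.007,0.3,0],"spin": -0.194,"gripper": 0.075},{"slide": [-0.007,0.35,0.005],"spin": -0.194,"gripper": 0.075},{"slide": [-0.007,0.389,0.03],"spin": -0.194,"gripper": 0.075}]}}

```text
time_s: 9.45
ee_pos: [0.4315, -0.1312, 0.3256]
eef_rot: [3.14, -0.004, 0.039]
force: [1.2, -0.0, 0.2]
grip_width: 0.075
grip_force: 0.0
```

{"op": "jog_arm", "data": {"rows": [{"slide": [0,0,0],"spin": 0,"gripper": 0.075},{"slide": [0,0,0],"spin": 0,"gripper": 0.075}]}}

```text
time_s: 9.65
ee_pos: [0.4318, -0.1292, 0.3238]
eef_rot: [-3.141, 0.002, 0.038]
force: [0.1, 0.7, 0.1]
grip_width: 0.0748
grip_force: 0.0
```

```bash
python3 - <<'E'
from h import *
im,d=cams.camera("side")
for n in("orange_bottle","green_bottle"): print(n,[(np.round(q["point"],3).tolist(),round(q["confidence"],2)) for q in finder.find_in(n,"side")[:3]])
r=finder.masks_of("green_bottle","side")
print([(q["confidence"],np.argwhere(q["region"]).mean(0)) for q in r])
save("pics/p3.png",im)
go(.4325,-.129,.05,.04)
E
```

```text
orange_bottle [([0.432, -0.115, 0.049], 0.54)]
green_bottle [([0.498, 0.266, 0.071], 0.74)]
[(0.75, array([315.09915612, 249.28691983]))]
slide [0.0001 0.0012 0.095 ] spin 0.0015 t 9.85
```

View pics/p3.png

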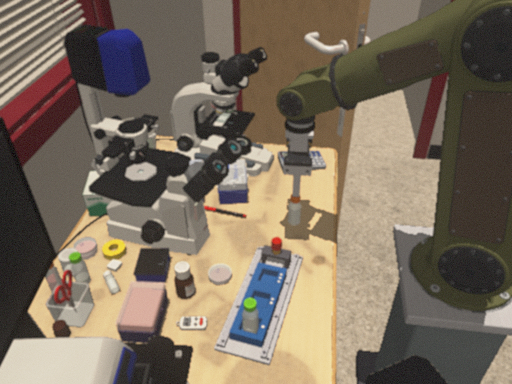

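{"op": "jog_arm", "data": {"rows": [{"slide": [0,0,0.03],"spin": 0,"gripper": 0.075},{"slide": [0,0,0.06],"spin": 0,"gripper": 0.075},{"slide": [0,0,0.094],"spin": 0,"gripper": 0.075},{"slide": [0,0,0.094],"spin": 0,"gripper": 0.02},{"slide": [0,0,0.094],"spin": 0,"gripper": 0.02},{"slide": [0,0,0.094],"spin": 0,"gripper": 0.02},{"slide": [0,0,0.094],"spin": 0,"gripper": 0.02},{"slide": [0,0,0.094],"spin": 0,"gripper": 0.02}]}}

```text
time_s: 10.65
ee_pos: [0.4324, -0.1289, 0.232]
eef_rot: [3.141, -0.002, 0.04]
force: [-0.6, 2.6, 8.2]
grip_width: 0.0441
grip_force: 15.0
```

{"op": "jog_arm", "data": {"rows": [{"slide": [0,0,0],"spin": 0,"gripper": 0.02},{"slide": [0,0,0],"spin": 0,"gripper": 0.02},{"slide": [0,0,0],"spin": 0,"gripper": 0.02}]}}

```text
time_s: 10.95
ee_pos: [0.4324, -0.1289, 0.232]
eef_rot: [3.141, -0.002, 0.04]
force: [-0.8, 2.3, 8.6]
grip_width: 0.0442
grip_force: 15.0
```

{"op": "jog_arm", "data": {"rows": [{"slide": [0,0,-0.02],"spin": 0,"gripper": 0.02},{"slide": [0,0,-0.07],"spin": 0,"gripper": 0.02},{"slide": [0,0,-0.12],"spin": 0,"gripper": 0.02},{"slide": [0,0,-0.13],"spin": 0,"gripper": 0.02},{"slide": [0,0,-0.13],"spin": 0,"gripper": 0.02}]}}

```text
time_s: 11.45
ee_pos: [0.4319, -0.1288, 0.3624]
eef_rot: [3.14, -0.004, 0.04]
force: [-0.4, 0.7, -1.6]
grip_width: 0.044
grip_force: 15.0
```

```bash
python3 - <<'E'
from h import *
# pocket 2 = pocket 1 hold point - 72 mm along shuttle y
th=-.155; p=np.array([.4989,.2546])-.072*np.array([-np.sin(th),np.cos(th)]); print(p)
go(*p,.18,th)
E
```

```text
[0.48778463 0.18346317]
slide [ 0.0682 -0.3098  0.0022] spin 0.1948 t 11.45
```

{"op": "jog_arm", "data": {"rows": [{"slide": [0,0,0.05],"spin": 0,"gripper": 0.02},{"slide": [0,0,0.1],"spin": 0,"gripper": 0.02},{"slide": [0,0,0.122],"spin": 0,"gripper": 0.02},{"slide": [0,0,0.127],"spin": 0,"gripper": 0.02},{"slide": [0,0,0.129],"spin": 0,"gripper": 0.02},{"slide": [0,0,0.13],"spin": 0,"gripper": 0.02},{"slide": [0,0,0.13],"spin": 0,"gripper": 0.02}]}}

```text
time_s: 12.15
ee_pos: [0.4322, -0.1289, 0.2314]
eef_rot: [3.141, -0.001, 0.04]
force: [0.4, -0.8, -0.7]
grip_width: 0.0382
grip_force: 13.9
```

```bash
python3 - <<'E'
from h import *
o=telemetry.get_obs();print(o["ee_pos"],o["force"])
im,d=cams.camera("side"); i2,_=cams.camera("top")
save("pics/o1.png",np.hstack([cv2.resize(im[170:240,260:330],(490,490),interpolation=cv2.INTER_CUBIC),cv2.resize(i2[200:244,290:334],(308,490),interpolation=cv2.INTER_CUBIC)]))
E
```

```text
[ 0.43215755 -0.12887099  0.23141597] [ 0.36431965 -0.8005878  -0.68674824]
```

View pics/o1.png

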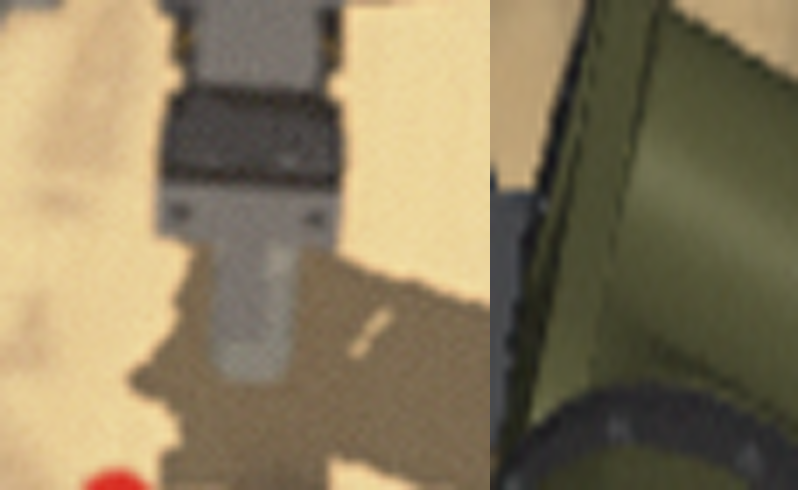

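{"op": "jog_arm", "data": {"rows": [{"slide": [0,0,0],"spin": 0,"gripper": 0.02},{"slide": [0,0,0],"spin": 0,"gripper": 0.02},{"slide": [0,0,0],"spin": 0,"gripper": 0.02},{"slide": [0,0,0],"spin": 0,"gripper": 0.02}]}}

```text
time_s: 12.65
ee_pos: [0.432, -0.1288, 0.2307]
eef_rot: [3.142, -0.0, 0.04]
force: [0.3, 0.3, -0.1]
grip_width: 0.038
grip_force: 13.9
```

{"op": "jog_arm", "data": {"rows": [{"slide": [0,0,0],"spin": 0,"gripper": 0.05},{"slide": [0,0,0],"spin": 0,"gripper": 0.08},{"slide": [0,0,0],"spin": 0,"gripper": 0.08},{"slide": [0,0,0],"spin": 0,"gripper": 0.08},{"slide": [0,0,-0.05],"spin": 0,"gripper": 0.08},{"slide": [0,0,-0.1],"spin": 0,"gripper": 0.08},{"slide": [0,0.05,-0.12],"spin": 0,"gripper": 0.08},{"slide": [0,0.1,-0.12],"spin": 0,"gripper": 0.08}]}}

```text
time_s: 13.45
ee_pos: [0.4361, -0.2257, 0.3541]
eef_rot: [3.138, -0.005, 0.043]
force: [0.2, 0.4, -0.0]
grip_width: 0.0798
grip_force: 0.0
```

{"op": "jog_arm", "data": {"rows": [{"slide": [0,0.05,0],"spin": 0,"gripper": 0.08},{"slide": [0,0.1,0],"spin": 0,"gripper": 0.08},{"slide": [0,0.1,0],"spin": 0,"gripper": 0.08},{"slide": [0,0.1,0],"spin": 0,"gripper": 0.08}]}}

```text
time_s: 13.85
ee_pos: [0.4396, -0.3256, 0.35]
eef_rot: [-3.141, 0.001, 0.038]
force: [0.1, 0.7, 0.6]
grip_width: 0.0802
grip_force: 0.0
```

```bash
python3 - <<'E'
from h import *
from fit import *
import fit
ims=[]
n="orange_bottle";H=.096;tg={}
for c in("top","side"):
    im,d=cams.camera(c); m=finder.masks_of(n,c)[0]["region"]; v,u=np.nonzero(m); print(c,u.min(),u.max(),v.min(),v.max(),finder.find_in(n,c)[0])
    box=(u.min()-5,v.min()-5,np.ptp(u)+11,np.ptp(v)+11); tg[c]=(m[box[1]:box[1]+box[3],box[0]:box[0]+box[2]].astype(float),box)
    Q,uu,vv=world(c,d,m); print(" captop",Q[Q[:,2]>.09].mean(0).round(4))
    B=Q[(Q[:,2]<.055)&(Q[:,2]>.008)]; print(" bodyrect",len(B),cv2.minAreaRect(B[:,:2].astype(np.float32)*1000))
    ims.append(cv2.resize(im[box[1]-2:box[1]+box[3]+2,box[0]-2:box[0]+box[2]+2],None,fx=12,fy=12,interpolation=cv2.INTER_CUBIC))
for cs in(("top",),("side",)):
    for deg in range(-45,45,9):
        f=lambda q:sum(np.abs(sil(c,(q[0],q[1],np.radians(deg)),H,tg[c][1])-tg[c][0]).sum() for c in cs)
        x0=[.432,-.129]; r=minimize(f,x0,method="Nelder-Mead",options=dict(initial_simplex=np.array(x0)+[[0,0],[.003,0],[0,.003]],xatol=1e-4)); print(cs,deg,round(r.fun,1),r.x.round(4))
h=max(i.shape[0] for i in ims); ims=[np.pad(i,((0,h-i.shape[0]),(0,0),(0,0))) for i in ims]
o=np.hstack(ims); print(o.shape); save("pics/o2.png",o[:600,:800])
E
```

```text
Traceback (most recent call last):
IndexError: list index out of range
```

```bash
cat > o.py <<'E'
from h import *
from fit import *
n="orange_bottle";H=.096;tg={};ims=[]
for c in("top","side"):
    im,d=cams.camera(c); 
    r=finder.masks_of(n,c); print(c,[(round(q["confidence"],2),np.argwhere(q["region"]).mean(0).round(0).tolist(),int(q["region"].sum())) for q in r])
    hsv=cv2.cvtColor(im,cv2.COLOR_RGB2HSV); q=proj(c,np.array([[.432,-.129,.05]]))[0].astype(int)
    w=np.s_[q[1]-25:q[1]+25,q[0]-25:q[0]+25]
    o=np.zeros(d.shape,bool); o[w]=(hsv[w][...,0]>4)&(hsv[w][...,0]<16)&(hsv[w][...,1]>190); print(" orange px",o.sum())
    if o.sum():
        v,u=np.nonzero(o); T,_,_=world(c,d,o); print(" cap",u.mean(),v.mean(),onplane(c,[[u.mean(),v.mean()]],H).round(4),T.mean(0).round(4))
    np.save(f"{c}_o.npy",im); np.save(f"{c}_od.npy",d)
    ims.append(cv2.resize(im[q[1]-22:q[1]+22,q[0]-20:q[0]+20],(400,440),interpolation=cv2.INTER_CUBIC))
save("pics/o2.png",np.hstack(ims))
E
python3 o.py
```

```text
top [(0.47, [231.0, 308.0], 146), (0.18, [165.0, 308.0], 139)]
 orange px 66
 cap 310.6666666666667 229.53030303030303 [[ 0.4271 -0.1312  0.096 ]] [ 0.4272 -0.1314  0.0951]
side [(0.68, [210.0, 296.0], 364)]
 orange px 47
 cap 297.0425531914894 196.51063829787233 [[ 0.4264 -0.124   0.096 ]] [ 0.4265 -0.126   0.0945]
```

View pics/o2.png

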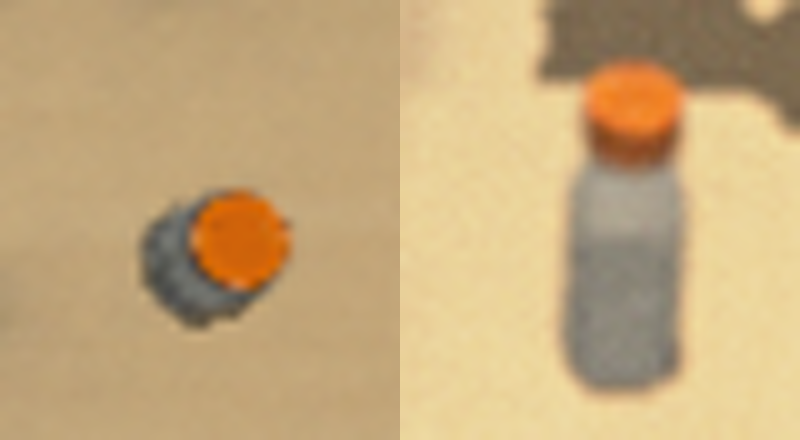

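```bash
cat > o3.py <<'E'
from h import *
from fit import *
import sys
H=.096;tg={}
x0=[.427,-.131]
for c in("top","side"):
    im=np.load(f"{c}_o.npy"); hsv=cv2.cvtColor(im,cv2.COLOR_RGB2HSV).astype(float)
    q=proj(c,np.array([[*x0,.05]]))[0].astype(int); box=(q[0]-16,q[1]-20,32,40)
    w=np.s_[box[1]:box[1]+40,box[0]:box[0]+32]; s=hsv[w][...,1]; val=hsv[w][...,2]
    bg=np.median(np.r_[s[:4].ravel(),s[-4:].ravel()]); 
    m=((s<bg*.62)|((hsv[w][...,0]<14)&(s>150))).astype(np.uint8)
    k,l,st,ce=cv2.connectedComponentsWithStats(m); j=1+np.argmax(st[1:,4]); m=(l==j).astype(float); print(c,bg,m.sum(),st[j]); tg[c]=(m,box)
for ch in(.003,.005):
  import functools, fit; fit.prism=functools.partial(prism,ch=ch)
  for cs in(("top",),("side",),("top","side")):
    out=[]
    for deg in range(-45,45,9):
        f=lambda q:sum(np.abs(sil(c,(q[0]+(q[2] if c=="side" else 0),q[1]+(q[3] if c=="side" else 0),np.radians(deg)),H,tg[c][1])-tg[c][0]).sum() for c in cs)
        n=[*x0,0,0]; r=minimize(f,n,method="Nelder-Mead",options=dict(initial_simplex=np.array(n)+.003*np.eye(5,4),xatol=1e-4,maxiter=300)); out.append((deg,round(r.fun,1),r.x.round(4).tolist()))
    print(ch,cs); [print("   ",a) for a in sorted(out,key=lambda a:a[1])[:5]]
E
python3 o3.py
```

```text
top 94.0 79.0 [10 15 13 13 79]
side 89.0 201.0 [ 11  16  11  21 201]
0.003 ('top',)
    (27, np.float64(89.8), [0.4264, -0.1284, -0.0018, 0.0005])
    (18, np.float64(90.2), [0.4263, -0.1311, 0.0016, 0.0025])
    (36, np.float64(90.7), [0.4269, -0.1302, 0.0027, 0.0001])
    (9, np.float64(92.6), [0.4263, -0.1303, 0.0011, 0.0021])
    (-45, np.float64(93.0), [0.4262, -0.1307, 0.0013, 0.0012])Traceback (most recent call last):
  File "o3.py", line 19, in <module>
    n=[*x0,0,0]; r=minimize(f,n,method="Nelder-Mead",options=dict(initial_simplex=np.array(n)+.003*np.eye(5,4),xatol=1e-4,maxiter=300)); out.append((deg,round(r.fun,1),r.x.round(4).tolist()))
                   ~~~~~~~~^^^^^^^^^^^^^^^^^^^^^^^^^^^^^^^^^^^^^^^^^^^^^^^^^^^^^^^^^^^^^^^^^^^^^^^^^^^^^^^^^^^^^^^^^^^^^^^^^^^^^^^^^^^^
    res = _minimize_neldermead(fun, x0, args, callback, bounds=bounds,
                               **options)
    fxr = func(xr)
    fx = function(np.copy(x), *(wrapper_args + args))
  File "o3.py", line 18, in <lambda>
    f=lambda q:sum(np.abs(sil(c,(q[0]+(q[2] if c=="side" else 0),q[1]+(q[3] if c=="
[... 162 characters left out ...]
^^^^^^^^^^^^^^^^^^^^^^^^^^^^^^^^^^^^^^^^^^^^^^^^^^^^^^^^^^^^^^^^
  File "o3.py", line 18, in <genexpr>
    f=lambda q:sum(np.abs(sil(c,(q[0]+(q[2] if c=="side" else 0),q[1]+(q[3] if c=="side" else 0),np.radians(deg)),H,tg[c][1])-tg[c][0]).sum() for c in cs)
                          ~~~^^^^^^^^^^^^^^^^^^^^^^^^^^^^^^^^^^^^^^^^^^^^^^^^^^^^^^^^^^^^^^^^^^^^^^^^^^^^^^^^^^^^^^^^^^^^^^^^
  File "fit.py", line 16, in sil
    q=((proj(c,part)-[u0,v0]+.5)*S-.5).astype(np.float32)
        ~~~~^^^^^^^^
  File "fit.py", line 4, in proj
    i=cams.camera_info(c); Q=P@np.array(i["R"]).T+i["t"]; Q=Q@np.array(i["camera_matrix"]).T; return Q[:,:2]/Q[:,2:]
ValueError: time passes only in moves, steps and waits
```

```bash
python3 - <<'E'
from h import *
go(.428,-.130,.135,.66)
E
```

```text
slide [-0.0041 -0.1947  0.0358] spin -0.6191 t 14.2
```

{"op": "jog_arm", "data": {"rows": [{"slide": [-0.004,-0.05,0],"spin": -0.14,"gripper": 0.08},{"slide": [-0.004,-0.1,0],"spin": -0.28,"gripper": 0.08},{"slide": [-0.004,-0.15,0],"spin": -0.42,"gripper": 0.08},{"slide": [-0.004,-0.195,0],"spin": -0.56,"gripper": 0.08},{"slide": [-0.004,-0.195,0],"spin": -0.62,"gripper": 0.08},{"slide": [-0.004,-0.195,0.035],"spin": -0.62,"gripper": 0.08},{"slide": [-0.004,-0.195,0.035],"spin": -0.62,"gripper": 0.08}]}}

```text
time_s: 14.9
ee_pos: [0.4274, -0.1295, 0.3131]
eef_rot: [-3.138, 0.002, 0.661]
force: [-0.2, -0.5, 0.3]
grip_width: 0.0802
grip_force: 0.0
```

```bash
python3 - <<'E'
from h import *
go(.428,-.130,.051,.66)
E
```

```text
slide [0.0004 0.0011 0.0821] spin 0.0009 t 14.9
```

{"op": "jog_arm", "data": {"rows": [{"slide": [0,0.001,0.03],"spin": 0,"gripper": 0.08},{"slide": [0,0.001,0.06],"spin": 0,"gripper": 0.08},{"slide": [0,0.001,0.082],"spin": 0,"gripper": 0.08},{"slide": [0,0.001,0.082],"spin": 0,"gripper": 0.05},{"slide": [0,0.001,0.082],"spin": 0,"gripper": 0.02},{"slide": [0,0.001,0.082],"spin": 0,"gripper": 0.02},{"slide": [0,0.001,0.082],"spin": 0,"gripper": 0.02},{"slide": [0,0.001,0.082],"spin": 0,"gripper": 0.02}]}}

```text
time_s: 15.7
ee_pos: [0.4288, -0.1312, 0.2344]
eef_rot: [3.141, -0.001, 0.66]
force: [-0.0, 0.6, 1.4]
grip_width: 0.0432
grip_force: 0.5
```

{"op": "jog_arm", "data": {"rows": [{"slide": [0,0,0],"spin": 0,"gripper": 0.02},{"slide": [0,0,0],"spin": 0,"gripper": 0.02},{"slide": [0,0,0],"spin": 0,"gripper": 0.02}]}}

```text
time_s: 16.0
ee_pos: [0.4288, -0.1312, 0.2341]
eef_rot: [3.141, -0.0, 0.66]
force: [-1.8, 1.1, 7.5]
grip_width: 0.0379
grip_force: 13.0
```

{"op": "jog_arm", "data": {"rows": [{"slide": [0,0,0],"spin": 0,"gripper": 0.06},{"slide": [0,0,0],"spin": 0,"gripper": 0.06},{"slide": [0,0,0],"spin": 0.1,"gripper": 0.06},{"slide": [0,0,0],"spin": 0.2,"gripper": 0.06},{"slide": [0,0,0],"spin": 0.2,"gripper": 0.06},{"slide": [0,0,0],"spin": 0.2,"gripper": 0.02},{"slide": [0,0,0],"spin": 0.2,"gripper": 0.02},{"slide": [0,0,0],"spin": 0.2,"gripper": 0.02}]}}

```text
time_s: 16.8
ee_pos: [0.4287, -0.1312, 0.2335]
eef_rot: [-3.142, 0.0, 0.461]
force: [-0.1, 0.4, -0.4]
grip_width: 0.0395
grip_force: 0.0
```

{"op": "jog_arm", "data": {"rows": [{"slide": [0,0,0],"spin": 0,"gripper": 0.02},{"slide": [0,0,0],"spin": 0,"gripper": 0.02},{"slide": [0,0,0],"spin": 0,"gripper": 0.02}]}}

```text
time_s: 17.1
ee_pos: [0.4287, -0.1312, 0.2335]
eef_rot: [3.142, 0.0, 0.46]
force: [-0.3, -0.0, -1.2]
grip_width: 0.0336
grip_force: 14.6
```

{"op": "jog_arm", "data": {"rows": [{"slide": [0,0,-0.02],"spin": 0,"gripper": 0.02},{"slide": [0,0,-0.06],"spin": 0,"gripper": 0.02},{"slide": [0,0,-0.1],"spin": 0,"gripper": 0.02},{"slide": [0,0,-0.13],"spin": 0.1,"gripper": 0.02},{"slide": [0,0,-0.13],"spin": 0.24,"gripper": 0.02},{"slide": [0,0,-0.13],"spin": 0.38,"gripper": 0.02},{"slide": [0,0,-0.13],"spin": 0.5,"gripper": 0.02},{"slide": [0,0,-0.13],"spin": 0.615,"gripper": 0.02}]}}

```text
time_s: 17.9
ee_pos: [0.4286, -0.1311, 0.3635]
eef_rot: [-3.142, 0.0, -0.16]
force: [-0.3, 0.5, -2.1]
grip_width: 0.0334
grip_force: 14.6
```

```bash
python3 - <<'E'
from h import *
o=telemetry.get_obs();print(o["ee_pos"],o["eef_rot"],o["grip_width"])
go(.4878,.1835,.18,-.155)
E
```

```text
[ 0.42859788 -0.13114784  0.36349689] [-3.14152459e+00  1.63021657e-04 -1.59991441e-01] 0.033353473865135826
slide [ 0.0083 -0.3201  0.0035] spin -0.005 t 17.9
```

{"op": "jog_arm", "data": {"rows": [{"slide": [0.001,-0.05,0],"spin": -0.005,"gripper": 0.02},{"slide": [0.003,-0.1,0],"spin": -0.005,"gripper": 0.02},{"slide": [0.004,-0.15,0],"spin": -0.005,"gripper": 0.02},{"slide": [0.005,-0.2,0],"spin": -0.005,"gripper": 0.02},{"slide": [0.006,-0.25,0],"spin": -0.005,"gripper": 0.02},{"slide": [0.008,-0.3,0.0],"spin": -0.005,"gripper": 0.02},{"slide": [0.008,-0.32,0.03],"spin": -0.005,"gripper": 0.02},{"slide": [0.008,-0.32,0.06],"spin": -0.005,"gripper": 0.02}]}}

```text
time_s: 18.7
ee_pos: [0.4859, 0.1863, 0.3029]
eef_rot: [-3.141, -0.001, -0.147]
force: [0.5, -0.9, -1.3]
grip_width: 0.0338
grip_force: 14.6
```

{"op": "jog_arm", "data": {"rows": [{"slide": [0,0,0.005],"spin": 0,"gripper": 0.02},{"slide": [0,0,0.01],"spin": 0,"gripper": 0.02},{"slide": [0,0,0.01],"spin": 0,"gripper": 0.02}]}}

```text
time_s: 19.0
ee_pos: [0.4863, 0.1833, 0.2943]
eef_rot: [-3.141, -0.001, -0.151]
force: [0.1, -0.3, -2.0]
grip_width: 0.0337
grip_force: 14.6
```

```bash
python3 - <<'E'
from h import *
from fit import *
o=telemetry.get_obs(); p=o["ee_pos"]; yaw=o["eef_rot"][2]; print(p,o["eef_rot"])
body,_=prism(p[0],p[1],yaw,.096); body[:,2]+=p[2]-.2335
qb=proj("side",body)[:8]; print("pred bottom v",qb[:,1].max().round(1),"u",qb[:,0].min().round(1),qb[:,0].max().round(1))
im=cams.camera("side")[0].astype(int); a,b=int(qb[:,0].mean()),int(qb[:,1].max())
for dv in(-16,-12,-8): print("row",b+dv,"u0",a-16,[int(im[b+dv,u,0]-im[b+dv,u,2]) for u in range(a-16,a+16)])
for du in(-3,0,3): print("col",a+du,"v0",b-10,[int(im[v,a+du,0]-im[v,a+du,2]) for v in range(b-10,b+6)])
go(.4878,.1835,.0535+.030,-.155)
E
```

```text
[0.48628967 0.18331906 0.29425427] [-3.14125651e+00 -6.90267095e-04 -1.50898348e-01]
pred bottom v 297.8 u 251.2 268.8
row 281 u0 244 [9, 8, 14, 13, 10, 1, -20, -29, -11, 8, 12, 11, 14, 11, 14, 12, 11, 13, 18, 14, 16, 13, 19, 16, -2, -24, -40, -36, -39, -32, -34, -36]
row 285 u0 244 [10, 10, 8, 9, -21, -50, -43, -29, -10, 8, 11, 12, 15, 15, 11, 10, 12, 12, 15, 15, 17, 19, 17, 8, -4, -27, -36, -37, -34, -38, -34, -35]
row 289 u0 244 [13, 12, -17, -64, -103, -94, -66, -39, -22, -2, 12, 15, 17, 17, 15, 16, 17, 14, 19, 14, 14, 18, 16, 8, -5, -25, -42, -36, -36, -38, -37, -37]
col 257 v0 287 [15, 16, 17, 16, 17, 15, 14, 6, -11, -28, -37, -37, -33, -33, -28, -28]
col 260 v0 287 [13, 13, 17, 17, 15, 18, 16, 15, 2, -16, -31, -35, -33, -36, -37, -36]
col 263 v0 287 [15, 18, 14, 16, 16, 15, 15, 8, 3, -14, -30, -39, -37, -32, -35, -36]
slide [ 0.0014 -0.0004  0.0312] spin 0.004 t 19.05
```

{"op": "jog_arm", "data": {"rows": [{"slide": [0.002,0,0.005],"spin": 0.004,"gripper": 0.02},{"slide": [0.002,0,0.01],"spin": 0.004,"gripper": 0.02},{"slide": [0.002,0,0.015],"spin": 0.004,"gripper": 0.02},{"slide": [0.002,0,0.02],"spin": 0.004,"gripper": 0.02},{"slide": [0.002,0,0.025],"spin": 0.004,"gripper": 0.02},{"slide": [0.002,0,0.031],"spin": 0.004,"gripper": 0.02},{"slide": [0.002,0,0.031],"spin": 0.004,"gripper": 0.02},{"slide": [0.002,0,0.031],"spin": 0.004,"gripper": 0.02}]}}

```text
time_s: 19.85
ee_pos: [0.488, 0.1835, 0.2625]
eef_rot: [3.141, 0.0, -0.154]
force: [0.8, 0.3, -0.3]
grip_width: 0.0337
grip_force: 14.6
```

Underside about 0.029, no contact; continue down to 0.2475 and slightly further.

{"op": "jog_arm", "data": {"rows": [{"slide": [0,0,0.004],"spin": 0,"gripper": 0.02},{"slide": [0,0,0.008],"spin": 0,"gripper": 0.02},{"slide": [0,0,0.012],"spin": 0,"gripper": 0.02},{"slide": [0,0,0.015],"spin": 0,"gripper": 0.02},{"slide": [0,0,0.016],"spin": 0,"gripper": 0.02},{"slide": [0,0,0.016],"spin": 0,"gripper": 0.02},{"slide": [0,0,0.016],"spin": 0,"gripper": 0.02}]}}

```text
time_s: 20.55
ee_pos: [0.4882, 0.1834, 0.2471]
eef_rot: [-3.141, -0.001, -0.154]
force: [-3.4, -1.8, 8.6]
grip_width: 0.0334
grip_force: 14.8
```

{"op": "jog_arm", "data": {"rows": [{"slide": [0,0,0],"spin": 0,"gripper": 0.056},{"slide": [0,0,0],"spin": 0,"gripper": 0.056},{"slide": [0,0,0],"spin": 0,"gripper": 0.056},{"slide": [0,0,0],"spin": 0,"gripper": 0.056},{"slide": [0,0,-0.04],"spin": 0,"gripper": 0.056},{"slide": [0,0,-0.08],"spin": 0,"gripper": 0.056},{"slide": [0,0,-0.1],"spin": 0,"gripper": 0.056},{"slide": [0,0,-0.1],"spin": 0,"gripper": 0.056}]}}

```text
time_s: 21.35
ee_pos: [0.4882, 0.1835, 0.3493]
eef_rot: [-3.139, -0.005, -0.154]
force: [0.6, 0.2, -0.1]
grip_width: 0.0559
grip_force: 0.0
```

```bash
python3 - <<'E'
from h import *
th=-.155
cams.camera("side")
for n in("green_bottle","orange_bottle","plunger_knob"): print(n,[(np.round(q["point"],3).tolist(),round(q["confidence"],2)) for q in finder.find_in(n,"side")[:2]])
im,d=cams.camera("side")
for n in("green_bottle","orange_bottle"):
    r=finder.masks_of(n,"side")
    if r: Q,_,_=world("side",d,r[0]["region"]); print(n,"ztop",np.percentile(Q[:,2],[95,99]),Q[Q[:,2]>.095].mean(0))
go(.4652,.0427,.135,th)
E
```

```text
green_bottle [([0.502, 0.268, 0.073], 0.84)]
orange_bottle [([0.482, 0.196, 0.074], 0.71)]
plunger_knob []
green_bottle ztop [0.10808668 0.10879563] [0.49967715 0.25921781 0.1051518 ]
orange_bottle ztop [0.10937324 0.11072608] [0.48598933 0.19222333 0.10625964]
slide [-0.0009  0.1425  0.0306] spin 0.0008 t 21.7
```

{"op": "jog_arm", "data": {"rows": [{"slide": [0,0.04,0],"spin": 0,"gripper": 0.06},{"slide": [0,0.08,0],"spin": 0,"gripper": 0.06},{"slide": [-0.001,0.12,0],"spin": 0,"gripper": 0.06},{"slide": [-0.001,0.142,0],"spin": 0,"gripper": 0.06},{"slide": [-0.001,0.142,0.03],"spin": 0,"gripper": 0.06},{"slide": [-0.001,0.142,0.03],"spin": 0,"gripper": 0.06},{"slide": [-0.001,0.142,0.03],"spin": 0,"gripper": 0.06}]}}

```text
time_s: 22.4
ee_pos: [0.4653, 0.0435, 0.3165]
eef_rot: [3.141, 0.001, -0.154]
force: [-0.5, -0.0, 0.2]
grip_width: 0.0601
grip_force: 0.0
```

```bash
python3 - <<'E'
from h import *
im,d=cams.camera("side"); hsv=cv2.cvtColor(im,cv2.COLOR_RGB2HSV)
m=np.zeros(d.shape,bool); w=np.s_[230:262,262:292]
m[w]=(hsv[w][...,1]>150)&((hsv[w][...,0]<8)|(hsv[w][...,0]>172)); T,u,v=world("side",d,m); print(m.sum(),T.mean(0).round(4),u.min(),u.max(),v.min(),v.max(), np.percentile(T[:,2],[5,95]))
go(.4655,.0427,.078,-.155)
E
```

```text
76 [0.4631 0.0529 0.0805] 272 281 238 250 [0.06825262 0.0893182 ]
slide [0.0002 0.0009 0.0591] spin 0.0013 t 22.45
```

{"op": "jog_arm", "data": {"rows": [{"slide": [-0.001,0.001,0.02],"spin": 0,"gripper": 0.06},{"slide": [-0.001,0.001,0.04],"spin": 0,"gripper": 0.06},{"slide": [-0.001,0.001,0.055],"spin": 0,"gripper": 0.06},{"slide": [-0.001,0.001,0.059],"spin": 0,"gripper": 0.06},{"slide": [-0.001,0.001,0.059],"spin": 0,"gripper": 0.06},{"slide": [-0.001,0.001,0.059],"spin": 0,"gripper": 0.01},{"slide": [-0.001,0.001,0.059],"spin": 0,"gripper": 0.01},{"slide": [-0.001,0.001,0.059],"spin": 0,"gripper": 0.01}], "squeeze": 45}}

```text
time_s: 23.25
ee_pos: [0.4642, 0.0425, 0.2582]
eef_rot: [-3.141, -0.001, -0.154]
force: [0.8, -0.3, -1.1]
grip_width: 0.0394
grip_force: 0.0
```

{"op": "jog_arm", "data": {"rows": [{"slide": [0,0,0],"spin": 0,"gripper": 0.01},{"slide": [0,0,0],"spin": 0,"gripper": 0.01},{"slide": [0,0,0],"spin": 0,"gripper": 0.01},{"slide": [0,0,0],"spin": 0,"gripper": 0.01}]}}

```text
time_s: 23.65
ee_pos: [0.4642, 0.0429, 0.2578]
eef_rot: [-3.14, -0.001, -0.154]
force: [0.9, 7.4, 1.1]
grip_width: 0.0254
grip_force: 45.0
```

{"op": "jog_arm", "data": {"rows": [{"slide": [0,0,-0.003],"spin": 0,"gripper": 0.01},{"slide": [0,0,-0.006],"spin": 0,"gripper": 0.01},{"slide": [0,0,-0.009],"spin": 0,"gripper": 0.01},{"slide": [0,0,-0.011],"spin": 0,"gripper": 0.01},{"slide": [0,0,-0.013],"spin": 0,"gripper": 0.01},{"slide": [0,0,-0.013],"spin": 0,"gripper": 0.01},{"slide": [0,0,-0.013],"spin": 0,"gripper": 0.01}]}}

```text
time_s: 24.35
ee_pos: [0.4642, 0.0429, 0.2702]
eef_rot: [-3.14, -0.0, -0.154]
force: [5.1, 6.5, -9.1]
grip_width: 0.0252
grip_force: 45.0
```

{"op": "jog_arm", "data": {"rows": [{"slide": [0,0,-0.001],"spin": 0,"gripper": 0.01},{"slide": [0,0,-0.002],"spin": 0,"gripper": 0.01},{"slide": [0,0,-0.003],"spin": 0,"gripper": 0.01},{"slide": [0,0,-0.003],"spin": 0,"gripper": 0.01},{"slide": [0,0,-0.003],"spin": 0,"gripper": 0.01}]}}

```text
time_s: 24.85
ee_pos: [0.4642, 0.0429, 0.2731]
eef_rot: [-3.14, -0.0, -0.154]
force: [4.9, 6.7, -10.5]
grip_width: 0.0253
grip_force: 45.0
```

{"op": "jog_arm", "data": {"rows": [{"slide": [0,0,-0.0005],"spin": 0,"gripper": 0.01},{"slide": [0,0,-0.001],"spin": 0,"gripper": 0.01},{"slide": [0,0,-0.001],"spin": 0,"gripper": 0.01},{"slide": [0,0,-0.001],"spin": 0,"gripper": 0.01}]}}

```text
time_s: 25.25
ee_pos: [0.4641, 0.0429, 0.2739]
eef_rot: [-3.14, 0.0, -0.154]
force: [6.8, 7.7, -12.9]
grip_width: 0.0252
grip_force: 45.0
```

{"op": "jog_arm", "data": {"rows": [{"slide": [0,0,-0.0005],"spin": 0,"gripper": 0.01},{"slide": [0,0,-0.0005],"spin": 0,"gripper": 0.01},{"slide": [0,0,-0.0005],"spin": 0,"gripper": 0.01},{"slide": [0,0,-0.0005],"spin": 0,"gripper": 0.01}]}}

```text
time_s: 25.65
ee_pos: [0.4641, 0.0429, 0.2739]
eef_rot: [-3.14, 0.0, -0.154]
force: [9.8, 8.0, -19.3]
grip_width: 0.025
grip_force: 45.0
```

```bash
python3 - <<'E'
from h import *
o=telemetry.get_obs();print(o["ee_pos"],o["force"])
im,d=cams.camera("side"); hsv=cv2.cvtColor(im,cv2.COLOR_RGB2HSV)
m=np.zeros(d.shape,bool); w=np.s_[222:262,262:292]
m[w]=(hsv[w][...,1]>150)&((hsv[w][...,0]<8)|(hsv[w][...,0]>172)); T,u,v=world("side",d,m); print(m.sum(),T.mean(0).round(4),np.percentile(T[:,2],[5,95]))
for n in("green_bottle","orange_bottle","pocket_timer","red_marker","petri_dish"): print(n,[(np.round(q["point"],3).tolist(),round(q["confidence"],2)) for q in finder.find_in(n,"side")[:1]])
E
```

```text
[0.46410834 0.04287525 0.27394266] [  9.7738647    8.01039711 -19.2557562 ]
3 [0.4545 0.0491 0.0903] [0.08745704 0.09353003]
green_bottle [([0.5, 0.27, 0.073], 0.62)]
orange_bottle [([0.484, 0.197, 0.078], 0.84)]
pocket_timer [([0.635, 0.258, 0.011], 0.7)]
red_marker [([0.638, -0.13, 0.009], 0.62)]
petri_dish [([0.598, 0.108, 0.016], 0.62)]
```

The pull has reached the hard stop: the force rose to 19 N with no further travel. The bottles are seated and nothing else has moved.

```bash
python3 -c "
from h import *
print(workorder.hand_in())"
```

```text
the job is handed in; nothing more can be done
None
```

Job handed in: the green bottle is in pocket 1 and the orange one in pocket 2, both upright and fully down, and the plunger is held up at its hard stop; the orange bottle took three grasps because it stood turned on the table, and the timer, marker and petri dish have not moved.

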